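Change the corner block in the angle-drilling jig

TASK

The block in the sloping drilling jig has been drilled: take it out and lay it flat in the grey tray beside the block already there, lowered and not dropped. Then lower the undrilled blank of the same hand (clipped corner matching the pocket, not the mirror-image one) into the jig's pocket so that it sits flat on the pocket floor and square between the fences, and swing the wooden cam lever fully round to its stop so that it holds the blank down against the bottom fence. Leave everything else where it stands.

Things in the scene. Friction and masses are not known exactly. Their poses are not given: they have to be found in the camera images.
- jig: plywood angle-drilling jig screwed to the bench: base board 250 x 170 mm, 18 mm thick, with posts carrying a plate (the nest) that slopes up away from the robot. Origin: on the bench, straight below the nest's origin; z up; x horizontal, towards the high side of the slope.
- nest: sloping plywood plate of the jig, 192 x 140 mm, tilted a fixed 30 degrees, with a pocket framed by fences 14 mm high, 18 mm thick, inner top edges bevelled 4 mm. Origin: on the pocket floor, where the centre of a fully home block's underside lies, 100 mm above the bench. x up the slope, y level across it, z out of the plate. A home block's axes match these; it stands 26 mm above the fences.
- cam_lever (a joint): dark wood cam lever on a pivot square to the nest, beyond the pocket's upper end; rad. 0 = released, pointing up the slope (nest +x); turns clockwise seen from above the nest to its stop at 1.57 = locked, pointing to nest -y. Stays where left (about 2 N at the grip moves it).
- cam_pivot (a point): pivot of the cam lever, at nest x = 79.2, y = 0, z = 17 mm. Its 36 mm round eccentric, as thick as the lever, leaves 6 mm free above the upper end of a home block when released (4 mm at 0.35 rad), and comes within 0.2 mm of it when locked, pushing a loose block down the slope
- cam_grip (a point): middle of the lever's bar 60 mm from the pivot: the place to push. The bar is 16 mm wide, ends 80 mm from the pivot, and lies 8 to 26 mm above the pocket floor's level (nest z)
- finished: the drilled corner block now in the jig's pocket: pale wood, 110 x 50 x 40 mm (x, y, z), one vertical corner (-x, +y) clipped at 45 degrees by 20 mm, two dark 12 mm holes in the top. About 0.12 kg. Origin: centre of its underside (of the full 110 x 50 outline); z out of its top.
- blank: the undrilled blank: same wood, size, clipped corner (-x, +y) and origin as the finished block, no holes. Lies flat on the black rubber mat (3 mm thick).
- twin: undrilled block of the other hand: the mirror image of the blank, its clipped corner at -x, -y. Lies flat on the same mat; leave it alone.
- tray: grey open tray, 240 x 240 mm outside, 35 mm high, walls and floor 6 mm, fixed. Origin: centre of its underside. One finished block lies along x in its -y half.
- old_part: finished block like the other, already lying flat in the tray along its x; origin: centre of its underside
- glue: white glue bottle, 60 mm across, 190 mm high, standing loose on the bench; origin under its middle
- try_square: try square lying on the bench nearer the robot than the jig: stock 90 mm long (y), blade 140 mm along +x, 16 mm high; origin under the middle of the stock
- tape: yellow tape measure, 70 x 34 x 62 mm, standing loose; origin under its middle
- drill: cordless drill standing on its battery (115 x 75 mm), 200 mm high, nose pointing away from the robot to its -x (117 mm out); origin under the battery's middle
- offcut: loose pale batten 240 x 45 x 28 mm, lying behind the jig; origin under its middle, x along it
- bottom_fence (a point): top of the pocket's bottom (downhill) fence at its face, nest x = -55, y = -10, z = 14 mm; a home block's clipped end rests on it
- side_fence (a point): top of the pocket's +y side fence at its face, nest x = 38, y = 26.75, z = 14 mm. The -y side has the same at y = -26.75: 1.75 mm clear of a centred block each side. Both are interrupted for the fingers between x = -20 and +20 mm and end at x = 57 mm; the upper end is open but for the cam
- corner_fence (a point): top middle of the 45 degree fence across the pocket corner -x, +y, parallel to the clipped corner of a home block and 1.75 mm clear of it; because of it a block goes down only with its clipped end downhill, and only this hand of block
Things that resemble listed ones, but are neither listed nor needed, are in the scene too. Leave any blue look-alike of the blank alone.

How it is judged:
By the outcome, as a careful person would: the job done as asked, in the order asked, and still so for the second after the job is handed in, with the robot touching nothing.
It also fails if it takes over 70 s, if anything falls off the work surface, if the arm or the gripper's body presses on something with over 40 N, if the wrist force passes 120 N, or if a joint passes its speed limit or range.

ROBOT

A 6-joint arm with a two-finger parallel gripper is mounted at the origin on the work surface. World frame = base frame: x ahead of the robot, y to its left, z up, the work surface at z = 0. Lengths are in m, angles in degrees, forces in N, time in s.
With the tool pointing down it reaches from about 0.25 to 0.725 m from the base axis. Payload 9.7 kg.
Tool frame: the origin (TCP) lies midway between the tips of the shut fingers; the grasp point (between the pads) lies 19 mm behind it; z points along the fingers, y is the line along which they close (so a half turn about z gives the same grasp; the last joint's range is limited). The gripper opens to 85 mm and grips with 20 to 120 N. Pads are 22 mm wide; open, the fingers measure 114 mm over their backs; the gripper's body (76 mm by 85 mm) begins 54 mm behind the grasp point. The pads swing forward as they close: fully open they stand 13 mm farther back than shut.
Start: joints at [0, 4.979, 10.078, 95.1, 0, 90], TCP at [0.55, -0, 0.198] pointing down, gripper open.
Joint ranges: [-179.16, 179.16], [-48.56, 103.87], [-65.8, 70.77], [-126.05, 130.52], [-82.76, 87.17], [-180, 180]. Speed limits (degrees/s): [127.2, 127.2, 147.25, 180, 180, 180].

INTERFACE

Orientations are given as [roll, pitch, yaw] about the fixed x, y, z axes, in that order (R = Rz(yaw) Ry(pitch) Rx(roll)).
In Python, from workcell import readout, imaging, bot, spotter gives the robot as it stands.
- The arm moves only by the shell command python3 -m jog 'ROWS' [FORCE]. ROWS is JSON, a list of rows, each an object with "rotation": the turn, a rotation vector about the world's x, y, z in degrees, a list of three; "translation": the shift along the world's x, y, z in mm, a list of three; "grip": the finger opening in mm, from 0 to 85.4. In form: [{"rotation": [wx, wy, wz], "translation": [dx, dy, dz], "grip": grip}, ...]. A call has 1 to 20 rows; each row is the pose to reach, as a shift and turn from the pose commanded when the call began; what a row does not reach only later rows make up. A row lasts 1/10 s, in which the tool goes at most 50 mm and 8.59 degrees, less where a joint would pass 70% of its speed; a pose out of reach is approached as far as the arm can. A call with a gripper value outside its range is refused whole. The fingers move at their own pace and stop on an object; FORCE is the grip in N (left out, the last holds). Time passes only in rows, so rows that repeat a pose let the fingers close. It gives the time, the measured TCP pose, the force, the opening and the grip force at its end, in the units of the state.
- readout.get_obs(): the state, without advancing time (a new reading comes with each control period).
- imaging.camera(name): name is "scene" or "side" or "wrist"; returns (picture, depth): 400x640x3 uint8, red, green, blue; 400x640 float32, m along the optical axis (not along the pixel's ray), 0 where there is no reading.
- imaging.camera_info(name): a dict with "vertical_fov" (degrees; the focal length in pixels is half the picture's height over the tangent of half this angle, whatever the lens; pixels are square), "cx", "cy" (the principal point, pixels), "extrinsics" (4x4, takes a point from camera to world coordinates); the wrist camera has in their place "tool_from_camera" (4x4, takes a point from camera to tool coordinates, whose origin is the TCP and whose axes are the flange's). Camera axes: x right, y down, z forward; pixel columns grow to the right and rows downward; lengths in m; the calibration is good to about 2 mm. The wrist camera is an equidistant fisheye: a pixel r from the principal point sees the ray r / f radians off the axis. A picture is of the moment at which its call begins: read the wrist's pose just before it. camera_info takes no time and is no camera call.
- bot.job_done(): hands the job in; it is judged then, once.
Trained networks look in the newest picture that a camera, given by its name, has taken for a name from the list of things; names that differ only in an ending like _2 or _b are one class to them, and where a whole thing is asked for, a point or a joint stands for the part that bears it (a point fixed in the world has none). Each returns a list of dicts, best first, with "confidence" (0 to 1); they miss things now and then, are a little off and sometimes report something else, mostly with a low value. They report only what shows in the picture. A call takes as long as a camera call. They do not tell look-alikes from the thing itself.
- spotter.spot_in(camera, target): "box" ([centre column, centre row, width, height] in pixels, round what is visible of it).
- spotter.mark_of(camera, target): "uv" ([column, row] in pixels: a listed point, or the origin of a listed thing).
The state is a dict: "time": time; "q": joint angles; "qd": joint speeds; "joint_efforts": joint torques, N m; "ee_pos": TCP position; "tcp_rot": TCP orientation; "wrist_force": force on the tool from outside, world axes, zero at the start; "torque": the same for the moment, N m; "opening": finger opening in m; "grasp_force": force on a finger pad.
Only numpy, scipy, OpenCV 4.12 (cv2) and the standard library are available. Lean on these libraries where they do the work, as an engineer would, in place of code of your own. Each camera call takes 0.05 s, during which the arm holds its last target. There are 200 camera calls.

## Working session

There is one attempt and no reset: what is moved stays moved. The work goes in short steps, Python scripts to look and compute and a shell command to move; the robot and the scene stay as the last step left them, time stands still between calls to the robot, and variables do not carry over. Pictures are saved under pics/ and viewed, at most 10 in all, crops included, and the job is handed in when it is done.

```bash
ls; mkdir -p pics; cat > h.py <<'E'
import numpy as np, cv2
from workcell import readout, imaging, bot, spotter
from scipy.spatial.transform import Rotation as R
def cloud(cam):
    p,d=imaging.camera(cam); i=imaging.camera_info(cam); f=200/np.tan(np.radians(i['vertical_fov']/2))
    v,u=np.mgrid[:400,:640]; X=np.stack([(u-i['cx'])/f*d,(v-i['cy'])/f*d,d],-1)
    E=np.array(i['extrinsics']); W=X@E[:3,:3].T+E[:3,3]; W[d==0]=np.nan
    return p,d,W
E
python3 - <<'E'
from h import *
for c in('scene','side'):
    p,d,W=cloud(c); np.savez(f'{c}.npz',p=p,W=W,d=d); cv2.imwrite(f'pics/{c}.png',p[:,:,::-1])
    i=imaging.camera_info(c); print(c,np.round(i['extrinsics'],3).tolist(),i['vertical_fov'])
    for t in 'jig nest cam_lever cam_pivot cam_grip finished blank twin tray old_part bottom_fence side_fence corner_fence glue drill tape'.split():
        r=spotter.mark_of(c,t); print(t,[(np.round(x['uv']).tolist(),round(x['confidence'],2),np.round(W[min(399,int(x['uv'][1])),min(639,int(x['uv'][0]))],3).tolist()) for x in r[:4]])
print(readout.get_obs())
E
```

```text
pics
scene [[0.185, 0.552, -0.813, 1.61], [0.983, -0.1, 0.155, -0.126], [0.005, -0.828, -0.561, 0.897], [0.0, 0.0, 0.0, 1.0]] 51.414294168463165
jig [([302.0, 242.0], 0.64, [0.57, 0.011, 0.019])]
nest [([300.0, 220.0], 0.79, [0.626, -0.001, 0.156])]Traceback (most recent call last):
  File "<stdin>", line 6, in <module>
ValueError: it knows: blank, bottom_fence, cam_grip, cam_pivot, corner_fence, drill, finished, glue, jig, nest, offcut, old_part, side_fence, tape, tray, try_square, twin
```

```bash
python3 - <<'E'
from h import *
for c in('scene','side'):
    p,d,W=cloud(c); np.savez(f'{c}.npz',p=p,W=W,d=d); cv2.imwrite(f'pics/{c}.png',p[:,:,::-1])
    i=imaging.camera_info(c); print(c,np.round(i['extrinsics'],3).tolist(),i['vertical_fov'])
    for t in 'jig nest cam_pivot cam_grip finished blank twin tray old_part bottom_fence side_fence corner_fence glue drill tape'.split():
        r=spotter.mark_of(c,t); print(t,[(np.round(x['uv']).tolist(),round(x['confidence'],2),np.round(W[min(399,int(x['uv'][1])),min(639,int(x['uv'][0]))],3).tolist()) for x in r[:4]])
print(readout.get_obs())
E
```

```text
scene [[0.185, 0.552, -0.813, 1.61], [0.983, -0.1, 0.155, -0.126], [0.005, -0.828, -0.561, 0.897], [0.0, 0.0, 0.0, 1.0]] 51.414294168463165
jig [([300.0, 240.0], 0.9, [0.555, 0.006, 0.02])]
nest [([299.0, 221.0], 0.55, [0.625, -0.004, 0.148]), ([170.0, 250.0], 0.17, [0.558, -0.405, 0.043])]
cam_pivot [([307.0, 217.0], 0.69, [0.676, 0.013, 0.201]), ([194.0, 250.0], 0.48, [0.526, -0.337, 0.006])]
cam_grip [([305.0, 218.0], 0.53, [0.681, 0.007, 0.202])]
finished [([302.0, 219.0], 0.65, [0.638, 0.001, 0.165])]
blank [([404.0, 219.0], 0.97, [0.524, 0.376, 0.034]), ([469.0, 237.0], 0.9, [0.668, 0.541, 0.041]), ([390.0, 187.0], 0.56, [0.27, 0.409, 0.005]), ([315.0, 291.0], 0.27, [0.794, 0.012, 0.027])]
twin [([376.0, 228.0], 0.95, [0.743, 0.196, 0.184])]
tray [([192.0, 251.0], 0.89, [0.532, -0.343, 0.007])]
old_part [([169.0, 250.0], 0.8, [0.552, -0.407, 0.035]), ([313.0, 288.0], 0.73, [0.785, 0.01, 0.026]), ([298.0, 221.0], 0.69, [0.6, -0.007, 0.13])]
bottom_fence [([294.0, 212.0], 0.74, [0.583, -0.013, 0.156])]
side_fence [([307.0, 215.0], 0.8, [0.589, 0.026, 0.144])]
corner_fence [([299.
[... 1523 characters left out ...]
68, [0.712, -0.246, 0.047])]
{'time': 1.75, 'q': array([1.02062730e-03, 4.97639944e+00, 1.00778524e+01, 9.50966406e+01,
       1.98177451e-03, 9.00005847e+01]), 'qd': array([-0.025964  , -0.04978035, -0.00625074,  0.13486728,  0.02704868,
        0.02593088]), 'joint_efforts': array([-1.84984674e-05, -5.20093703e+01,  4.64854109e+01,  1.73758337e-03,
        6.47318666e-05,  6.49903291e-05]), 'ee_pos': array([5.50015491e-01, 2.07898169e-05, 1.98504907e-01]), 'tcp_rot': array([ 1.79995188e+02, -1.98182361e-03,  9.00004361e+01]), 'wrist_force': array([0.96637197, 0.6863587 , 1.01301738]), 'torque': array([0.03656316, 0.00013279, 0.00835288]), 'grasp_force': 0.0, 'opening': 0.08529612764861044}
```

View pics/scene.png

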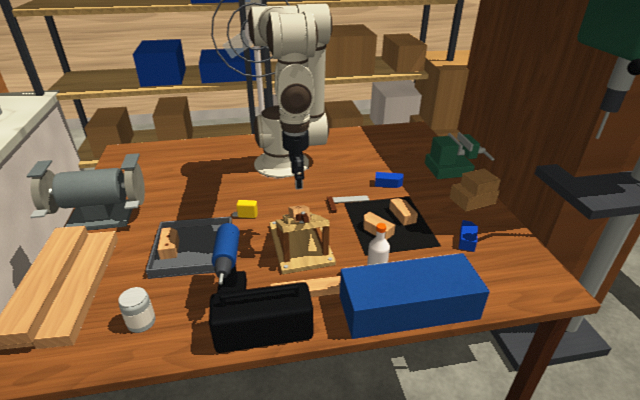

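View pics/side.png

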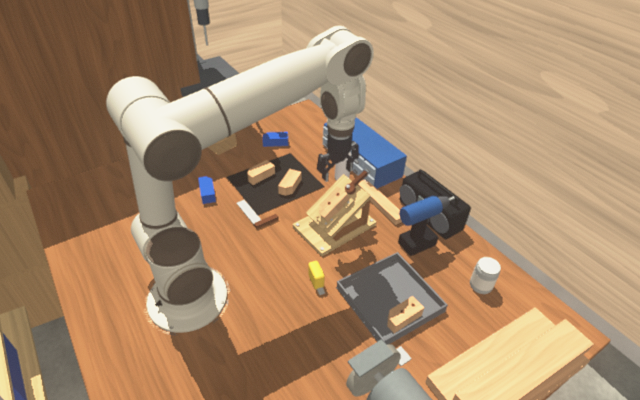

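Scene: finished block in jig (300,220). On the mat there are two blocks, at (404,212) and (378,226); the old part is in the tray at (170,243), and the blue look-alikes are at (389,180) and (468,236). In the side view the mat blocks are at (262,173) and (290,182). Next comes a wrist view and a crop to tell the two hands apart.

```bash
cat >> h.py <<'E'
def wcloud():
    o=readout.get_obs(); p,d=imaging.camera('wrist'); i=imaging.camera_info('wrist'); f=200/np.tan(np.radians(i['vertical_fov']/2))
    v,u=np.mgrid[:400,:640]; x=u-i['cx']; y=v-i['cy']; r=np.hypot(x,y)+1e-9; th=r/f; t=np.tan(th)
    X=np.stack([x/r*t*d,y/r*t*d,d],-1); T=np.array(i['tool_from_camera']); X=X@T[:3,:3].T+T[:3,3]
    W=X@R.from_euler('xyz',o['tcp_rot'],degrees=True).as_matrix().T+o['ee_pos']; W[(d==0)|(th>1.4)]=np.nan
    return p,d,W
E
python3 - <<'E'
from h import *
p,d,W=wcloud(); np.savez('w0.npz',p=p,W=W,d=d)
i=imaging.camera_info('wrist'); print(np.round(i['tool_from_camera'],3).tolist(),i['vertical_fov'],i['cx'],i['cy'])
s=cv2.imread('pics/scene.png')[185:260,345:445]; s2=cv2.imread('pics/side.png')[145:210,225:325]
a=cv2.resize(s,(400,300),interpolation=2); b=cv2.resize(s2,(400,300),interpolation=2)
w=cv2.resize(p[:,:,::-1],(480,300))
im=np.zeros((600,800,3),np.uint8); im[:300,:400]=a; im[:300,400:]=b; im[300:,:480]=w
cv2.imwrite('pics/c1.png',im)
E
```

```text
[[-0.001, -0.964, -0.265, 0.067], [1.0, -0.0, -0.002, -0.002], [0.002, -0.265, 0.964, -0.174], [0.0, 0.0, 0.0, 1.0]] 65.70646984690485 316.678511802994 199.46745599767166
```

View pics/c1.png

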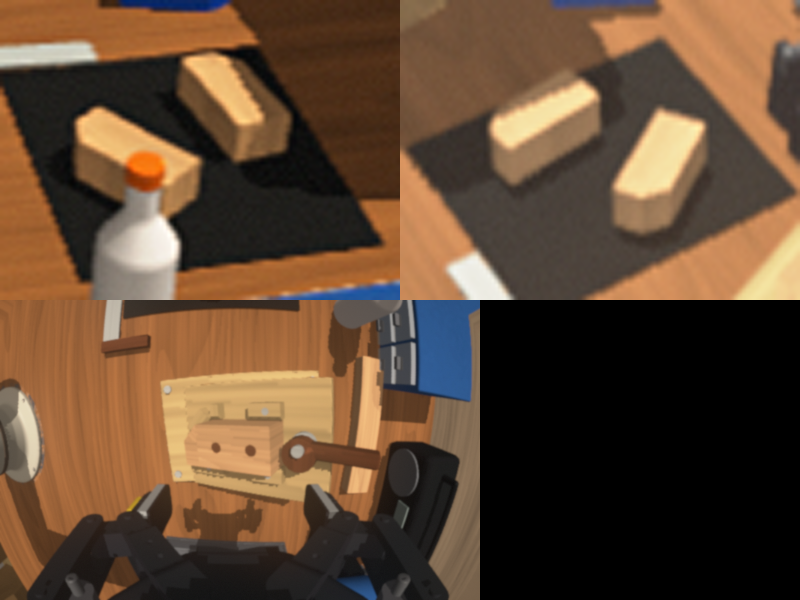

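```bash
cat > fit.py <<'E'
from h import *
def top(P,k=0.0015,it=300):
    # ransac plane
    rng=np.random.default_rng(0); best=None
    return best
def rect(pts2):
    return cv2.minAreaRect((pts2*1000).astype(np.float32))
E
python3 - <<'E'
from h import *
for c in('w0','side','scene'):
    W=np.load(c+'.npz')['W']; p=np.load(c+'.npz')['p'].astype(float)
    m=(W[...,0]>.45)&(W[...,0]<.70)&(abs(W[...,1])<.07)&(W[...,2]>.06)&(W[...,2]<.22)
    P=W[m]; C=p[m]
    best=(0,)
    # nest-frame search: normal (-.5cos,-.5sin,.866)
    for psi in np.radians(np.arange(-20,21,1)):
        n=np.array([-.5*np.cos(psi),-.5*np.sin(psi),.866]); h=P@n
        hh,e=np.histogram(h,np.arange(-.3,.1,.001)); hs=hh[:-2]+hh[1:-1]+hh[2:]
        for j in [hs.argmax()]:
            if hs[j]>best[0]: best=(hs[j],psi,e[j]+.0015)
    print(c,len(P),best[0],np.degrees(best[1]),best[2])
    n=np.array([-.5*np.cos(best[1]),-.5*np.sin(best[1]),.866]); s=abs(P@n-best[2])<.004
    for _ in range(5):
        c0=P[s].mean(0); n=np.linalg.svd(P[s]-c0,full_matrices=False)[2][2]; n*=np.sign(n[2]); s=abs((P-c0)@n)<.002
    print('n',n.round(4),'tilt',np.degrees(np.arccos(n[2])),'psi',np.degrees(np.arctan2(-n[1],-n[0])),'cnt',s.sum())
    Q=P[s]; psi=np.arctan2(-n[1],-n[0]); y=np.array([-np.sin(psi),np.cos(psi),0]); x=np.cross(y,n)
    uv=np.c_[(Q-c0)@x,(Q-c0)@y]
    # keep largest component
    g=np.zeros((400,400),np.uint8); ij=(uv*1000+200).astype(int); g[ij[:,1].clip(0,399),ij[:,0].clip(0,399)]=1; g=cv2.morphologyEx(g,cv2.MORPH_CLOSE,np.ones((5,5)))
    nl,L,st,_=cv2.connectedComponentsWithStats(g); b=1+st[1:,4].argmax(); k=L[ij[:,1].clip(0,399),ij[:,0].clip(0,399)]==b
    r=cv2.minAreaRect((uv[k]*1000).astype(np.float32)); print(r, 'ctr',(c0+x*r[0][0]/1e3+y*r[0][1]/1e3).round(4),'origin', (c0+x*r[0][0]/1e3+y*r[0][1]/1e3-.04*n).round(4))
E
```

```text
w0 28523 12348 4.0 -0.1894999999999999
n [-0.4974 -0.0343  0.8669] tilt 29.903551097720843 psi 3.943790119198833 cnt 12657
((-23.336135864257812, 20.794689178466797), (65.97048950195312, 189.8359375), 86.55741119384766) ctr [0.5613 0.037  0.1061] origin [0.5812 0.0384 0.0714]
side 2101 345 5.0 -0.1894999999999999
n [-0.4961 -0.044   0.8672] tilt 29.870355528997777 psi 5.06629643014256 cnt 435
((-11.796977996826172, -21.897064208984375), (28.904699325561523, 26.872529983520508), 88.50994873046875) ctr [ 0.5621 -0.0381  0.1025] origin [ 0.582  -0.0364  0.0678]
scene 1053 176 3.0000000000000004 -0.1884999999999999
n [-0.4936 -0.0355  0.869 ] tilt 29.65910496936205 psi 4.115899496504633 cnt 196
((46.3791389465332, 0.23099732398986816), (5.382693767547607, 3.9774534702301025), 25.045515060424805) ctr [ 0.6436 -0.0033  0.1525] origin [ 0.6634 -0.0019  0.1177]
```

```bash
python3 -m jog '[{"rotation":[0,0,0],"translation":[-20,40,30],"grip":85},{"rotation":[0,0,0],"translation":[-40,90,60],"grip":85},{"rotation":[0,0,0],"translation":[-60,140,90],"grip":85},{"rotation":[0,0,0],"translation":[-70,185,100],"grip":85},{"rotation":[0,0,0],"translation":[-80,220,110],"grip":85},{"rotation":[0,0,0],"translation":[-80,220,110],"grip":85},{"rotation":[0,0,0],"translation":[-80,220,110],"grip":85}]'
python3 - <<'E'
from h import *
p,d,W=wcloud(); np.savez('w1.npz',p=p,W=W,d=d); cv2.imwrite('pics/w1.png',p[:,:,::-1])
for t in('blank','twin','glue'): print(t,[(x['uv'],x['confidence'],W[int(x['uv'][1]),int(x['uv'][0])].round(3)) for x in spotter.mark_of('wrist',t)])
E
```

```text
time: 2.5
ee_pos: [0.4697, 0.2215, 0.3088]
tcp_rot: [180.0, -0.0, 90.2]
wrist_force: [0.3, 0.4, -0.0]
opening: 0.0849
grasp_force: 0.0
blank [([181.7, 49.6], 0.95, array([0.262, 0.401, 0.038])), ([315.8, 49.5], 0.87, array([0.465, 0.386, 0.043])), ([471.8, 172.2], 0.74, array([0.709, 0.213, 0.044]))]
twin [([360.2, 126.0], 0.95, array([0.529, 0.276, 0.042]))]
glue [([471.3, 172.1], 0.89, array([0.709, 0.213, 0.044]))]
```

View pics/w1.png

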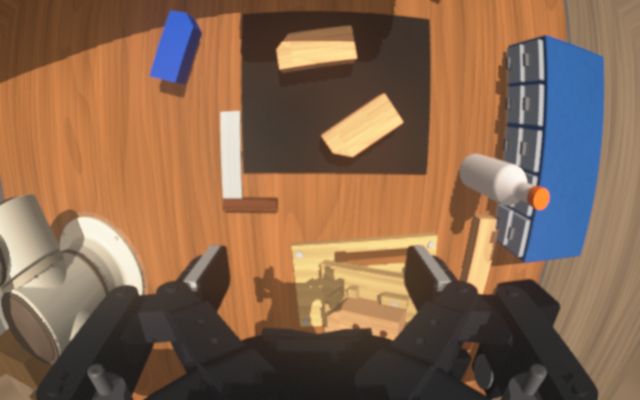

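Mat in the wrist view: block A is at (316,49) and block B at (362,125). The blue look-alike at (176,47) is off the mat, and the glue is at (490,180). I'll fit their top outlines and enlarge the image.

```bash
python3 - <<'E'
from h import *
D=np.load('w1.npz');W=D['W'];p=D['p']
im=cv2.resize(p[15:185,235:445,::-1],(740,600),interpolation=2); cv2.imwrite('pics/mat.png',im)
m=((W[...,2]>.036)&(W[...,2]<.05)&(W[...,0]>.36)&(W[...,0]<.62)&(W[...,1]>.2)&(W[...,1]<.46)).astype(np.uint8)
n,L,s,c=cv2.connectedComponentsWithStats(m)
for k in range(1,n):
    if s[k,4]<300: continue
    P=W[L==k]; r=cv2.minAreaRect((P[:,:2]*1e3).astype(np.float32)); hull=cv2.convexHull((P[:,:2]*1e3).astype(np.float32)); print(c[k].round(),s[k,4],'z',np.median(P[:,2]).round(4),r); print(cv2.approxPolyDP(hull,5,True)[:,0].round(0).tolist())
D=np.load('w0.npz');W=D['W']
psi=np.radians(4);n=np.array([-.4988,-.0349,.866])
m=(W[...,0]>.45)&(W[...,0]<.72)&(abs(W[...,1])<.09)&(W[...,2]>.06)
h=W[m]@n; a,e=np.histogram(h,np.arange(-.25,-.12,.002)); print([(round(x,3),int(y)) for x,y in zip(e,a) if y>150])
for lo,hi in((-.195,-.185),(-.155,-.145)):
    pass
E
```

```text
[316.  47.] 2557 z 0.0419 ((464.9905090332031, 390.9389953613281), (110.93587493896484, 51.29615020751953), 8.190716743469238)
[[523.0, 375.0], [516.0, 422.0], [429.0, 411.0], [411.0, 388.0], [414.0, 359.0]]
[363. 127.] 2540 z 0.0417 ((532.87939453125, 273.0762023925781), (111.70095825195312, 51.58625793457031), 35.25235366821289)
[[592.0, 284.0], [561.0, 324.0], [475.0, 260.0], [492.0, 236.0], [520.0, 234.0]]
[(np.float64(-0.192), 3032), (np.float64(-0.19), 10784), (np.float64(-0.188), 318), (np.float64(-0.186), 177), (np.float64(-0.184), 210), (np.float64(-0.182), 252), (np.float64(-0.18), 322), (np.float64(-0.178), 756), (np.float64(-0.176), 1878), (np.float64(-0.174), 209), (np.float64(-0.172), 173), (np.float64(-0.17), 190), (np.float64(-0.168), 264), (np.float64(-0.166), 1220), (np.float64(-0.164), 2236), (np.float64(-0.16), 157), (np.float64(-0.158), 293), (np.float64(-0.152), 1123), (np.float64(-0.15), 5618)]
```

View pics/mat.png

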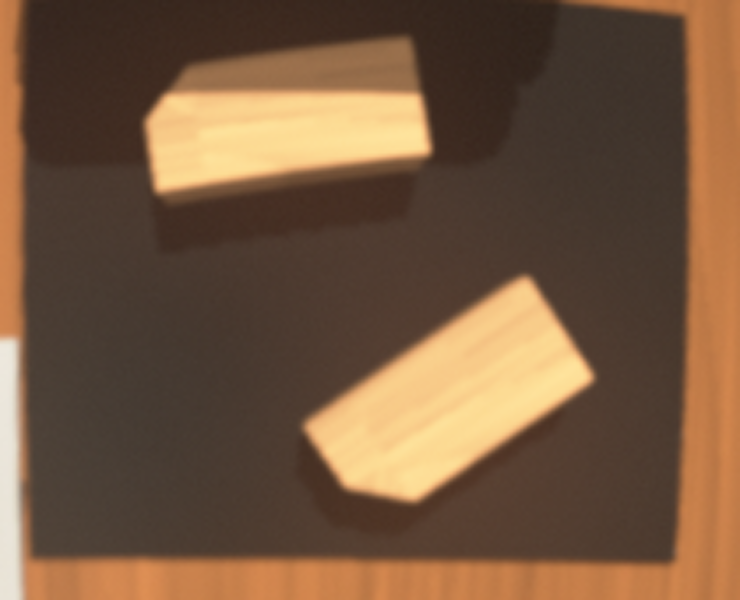

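Block A at (290,110 in the crop) has its clip at the upper-left (-x,+y), so it is the blank. Block B at (450,390) has its clip at -y, so it is the twin. Now I'll fit the block top in the jig and the lever, and look at the tray.

```bash
python3 - <<'E'
from h import *
D=np.load('w0.npz');W=D['W']
m0=(W[...,0]>.45)&(W[...,0]<.78)&(abs(W[...,1])<.09)&(W[...,2]>.06)
n=np.array([-.4988,-.0349,.866])
for nm,h0 in(('top',-.150),('floor',-.190),('lever',-.1645)):
    s=m0&(abs(W@n-h0)<.003); nn=n
    if nm!='lever':
        for _ in range(4):
            P=W[s]; c0=P.mean(0); nn=np.linalg.svd(P-c0,full_matrices=False)[2][2]; nn*=np.sign(nn[2]); s=m0&(abs((W-c0)@nn)<.0025)
    nl,L,st,_=cv2.connectedComponentsWithStats(s.astype(np.uint8)); k=1+st[1:,4].argmax(); P=W[L==k]
    psi=np.arctan2(-nn[1],-nn[0]); print(nm,nn.round(4),'tilt',np.degrees(np.arccos(nn[2])).round(2),'psi',np.degrees(psi).round(2),'h',np.median(P@nn).round(4),len(P))
    psi=np.radians(4); y=np.array([-np.sin(psi),np.cos(psi),0]); x=np.cross(y,n); uv=(np.c_[P@x,P@y]*1e3).astype(np.float32)
    r=cv2.minAreaRect(uv); c=x*r[0][0]/1e3+y*r[0][1]/1e3+n*np.median(P@n)
    print(r,'world',c.round(4),'under',(c-.04*n).round(4)); print(cv2.approxPolyDP(cv2.convexHull(uv),4,True)[:,0].round(1).tolist())
E
python3 -m jog '[{"rotation":[0,0,0],"translation":[0,-50,30],"grip":85},{"rotation":[0,0,0],"translation":[10,-100,40],"grip":85},{"rotation":[0,0,0],"translation":[20,-150,40],"grip":85},{"rotation":[0,0,0],"translation":[20,-200,40],"grip":85},{"rotation":[0,0,0],"translation":[20,-250,40],"grip":85},{"rotation":[0,0,0],"translation":[20,-300,40],"grip":85},{"rotation":[0,0,0],"translation":[20,-350,40],"grip":85},{"rotation":[0,0,0],"translation":[20,-400,40],"grip":85},{"rotation":[0,0,0],"translation":[20,-450,40],"grip":85},{"rotation":[0,0,0],"translation":[20,-500,40],"grip":85},{"rotation":[0,0,0],"translation":[30,-550,40],"grip":85},{"rotation":[0,0,0],"translation":[30,-580,40],"grip":85},{"rotation":[0,0,0],"translation":[30,-580,40],"grip":85},{"rotation":[0,0,0],"translation":[30,-580,40],"grip":85}]'
python3 - <<'E'
from h import *
p,d,W=wcloud(); np.savez('w2.npz',p=p,W=W,d=d); cv2.imwrite('pics/w2.png',p[:,:,::-1])
for t in('tray','old_part','drill','finished'): print(t,[(x['uv'],x['confidence'],W[int(x['uv'][1]),int(x['uv'][0])].round(3)) for x in spotter.mark_of('wrist',t)[:2]])
for nm,lo,hi in(('wall',.028,.04),('block',.041,.052)):
    m=((W[...,2]>lo)&(W[...,2]<hi)&(W[...,0]>.3)&(W[...,0]<.75)&(W[...,1]>-.55)&(W[...,1]<-.15)).astype(np.uint8)
    n,L,s,c=cv2.connectedComponentsWithStats(m)
    for k in range(1,n):
        if s[k,4]<250: continue
        P=W[L==k]; r=cv2.minAreaRect((P[:,:2]*1e3).astype(np.float32)); print(nm,c[k].round(),s[k,4],'z',np.median(P[:,2]).round(4),r,P.min(0).round(3),P.max(0).round(3))
E
```

```text
top [-0.4976 -0.0341  0.8667] tilt 29.92 psi 3.92 h -0.1487 6801
((525.9100341796875, -34.31315612792969), (111.57928466796875, 51.1103515625), 0.046428415924310684) world [0.5313 0.0028 0.1336] under [0.5512 0.0042 0.0989]
[[581.2999877929688, -9.600000381469727], [491.0, -9.0], [470.8999938964844, -29.399999618530273], [470.20001220703125, -55.5], [581.0, -58.400001525878906]]
floor [-0.4973 -0.0341  0.8669] tilt 29.9 psi 3.93 h -0.1885 9859
((540.3738403320312, -0.6249656677246094), (73.80143737792969, 187.47206115722656), 89.70098114013672) world [0.5614 0.0386 0.1061] under [0.5813 0.04   0.0714]
[[633.9000244140625, 33.900001525878906], [448.3999938964844, 36.099998474121094], [446.6000061035156, -6.099999904632568], [581.0999755859375, -37.70000076293945], [633.5999755859375, -31.0]]
lever [-0.4988 -0.0349  0.866 ] tilt 30.0 psi 4.0 h -0.1637 3378
((635.5748901367188, -42.451087951660156), (35.44580078125, 97.09564971923828), 85.0500259399414) world [0.6337 0.0018 0.176 ] under [0.6536 0.0032 0.1414]
[[684.7999877929688, -36.20000076293945], [603.2999877929688, -22.10000038146
[... 388 characters left out ...]
 0.379, -0.174,  0.037]))]
old_part [([319.8, 188.5], 0.77, array([ 0.499, -0.407,  0.045]))]
drill [([457.6, 83.4], 0.76, array([ 0.718, -0.233,  0.056]))]
finished []
wall [330. 145.] 2342 z 0.0333 ((517.221435546875, -343.7895202636719), (241.9618682861328, 240.48728942871094), 87.35633087158203) [ 0.392 -0.468  0.028] [ 0.642 -0.218  0.037]
block [449.  81.] 709 z 0.0434 ((720.7247924804688, -217.9306640625), (71.65960693359375, 64.09723663330078), 84.25576782226562) [ 0.687 -0.255  0.041] [ 0.75  -0.18   0.052]
block [322. 194.] 2061 z 0.0447 ((501.8283996582031, -416.63818359375), (108.4806900024414, 51.23944091796875), 0.08612886816263199) [ 0.448 -0.442  0.041] [ 0.556 -0.391  0.048]
```

View pics/w2.png

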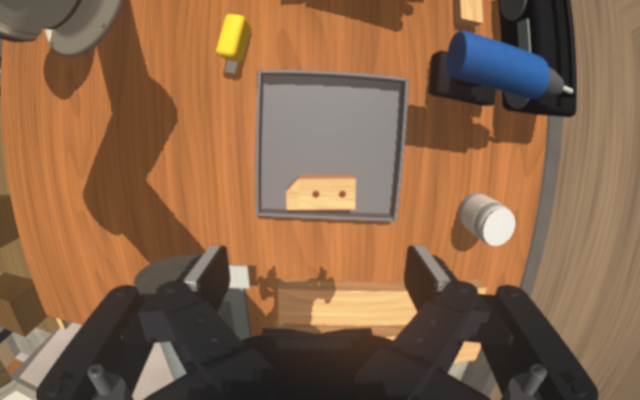

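Tray centre is about (0.517,-0.344), and the old part at (320,193) leaves the +y half free. The drill (500,65) stands well outside it. I'll work out the tool geometry for the jig grasp.

```bash
cat > geo.py <<'E'
from h import *
psi=np.radians(3.95); N=R.from_euler('ZY',[psi,-np.radians(30)]).as_matrix() # cols: nest x,y,z
O=np.array([.5515,.0042,.100])
def nest(x,y,z): return O+N@np.array([x,y,z])/1e3
def goal(pos,Rt):
    o=readout.get_obs(); R0=R.from_euler('xyz',o['tcp_rot'],degrees=True).as_matrix()
    rv=R.from_matrix(Rt@R0.T).as_rotvec(degrees=True); print('t',((pos-o['ee_pos'])*1e3).round(1),'rv',rv.round(2),'ang',np.linalg.norm(rv).round(1),'| now',o['ee_pos'].round(4),o['tcp_rot'].round(2),'q',o['q'].round(0))
def tool(Rn,flip=False): # tool x along +x of Rn, z into -z
    s=-1 if flip else 1
    return np.c_[s*Rn[:,0],-s*Rn[:,1],-Rn[:,2]]
E
python3 - <<'E'
from geo import *
print(N.round(3))
for f in(0,1):
    for z in(100,8): goal(nest(0,0,z),tool(N,f))
E
```

```text
[[ 0.864 -0.069 -0.499]
 [ 0.06   0.998 -0.034]
 [ 0.5    0.     0.866]]
t [   1.8  359.8 -163. ] rv [ 24.19 -22.46 -83.95] ang 90.2 | now [ 0.4998 -0.359   0.3496] [1.7993e+02 5.0000e-02 9.0060e+01] q [-36.  24.  50. 117.   0.  54.]
t [  47.7  363.  -242.6] rv [ 24.19 -22.46 -83.95] ang 90.2 | now [ 0.4998 -0.359   0.3496] [1.7993e+02 5.0000e-02 9.0060e+01] q [-36.  24.  50. 117.   0.  54.]
t [   1.8  359.8 -163. ] rv [-22.91 -24.46  91.52] ang 97.5 | now [ 0.4998 -0.359   0.3496] [1.7993e+02 5.0000e-02 9.0060e+01] q [-36.  24.  50. 117.   0.  54.]
t [  47.7  363.  -242.6] rv [-22.91 -24.46  91.52] ang 97.5 | now [ 0.4998 -0.359   0.3496] [1.7993e+02 5.0000e-02 9.0060e+01] q [-36.  24.  50. 117.   0.  54.]
```

```bash
python3 -m jog '[{"rotation":[2.2,-2.04,-7.6],"translation":[0,33,0],"grip":85},{"rotation":[4.4,-4.08,-15.3],"translation":[0,66,0],"grip":85},{"rotation":[6.6,-6.1,-22.9],"translation":[-2,98,0],"grip":85},{"rotation":[8.8,-8.2,-30.5],"translation":[-3,131,-5],"grip":85},{"rotation":[11,-10.2,-38.2],"translation":[-4,164,-10],"grip":85},{"rotation":[13.2,-12.2,-45.8],"translation":[-5,197,-20],"grip":85},{"rotation":[15.4,-14.3,-53.4],"translation":[-6,229,-35],"grip":85},{"rotation":[17.6,-16.3,-61.1],"translation":[-7,262,-60],"grip":85},{"rotation":[19.8,-18.4,-68.7],"translation":[-8,295,-90],"grip":85},{"rotation":[22,-20.4,-76.3],"translation":[-8,330,-120],"grip":85},{"rotation":[24.19,-22.46,-83.95],"translation":[-8,360,-144],"grip":85},{"rotation":[24.19,-22.46,-83.95],"translation":[-8,360,-144],"grip":85},{"rotation":[24.19,-22.46,-83.95],"translation":[-8,360,-144],"grip":85}]'
python3 - <<'E'
from geo import *
goal(nest(0,0,8),tool(N)); p,d,W=wcloud(); np.savez('w3.npz',p=p,W=W)
# in nest coords
Q=(W-O)@N*1e3
m=(abs(Q[...,2]-40)<3)&(abs(Q[...,0])<70)&(abs(Q[...,1])<35)
uv=Q[m][:,:2].astype(np.float32); print(m.sum(),np.median(Q[m][:,2]),cv2.minAreaRect(uv)); print(cv2.approxPolyDP(cv2.convexHull(uv),4,True)[:,0].round(1).tolist())
f=(abs(Q[...,2]-14)<2)&(abs(Q[...,0])<90)&(abs(Q[...,1])<60); 
for s in(1,-1):
    a=Q[f&(Q[...,0]>22)&(Q[...,0]<55)&(Q[...,1]*s>15)][:,1]
    if len(a): print('fence',s,len(a),np.percentile(abs(a),[2,98]))
E
```

```text
time: 5.65
ee_pos: [0.4907, 0.0022, 0.2039]
tcp_rot: [-179.9, -30.1, 4.1]
wrist_force: [0.4, -0.1, 0.4]
opening: 0.0848
grasp_force: 0.0
t [ 56.8   1.8 -96.9] rv [-0.09  0.08 -0.21] ang 0.2 | now [0.4907 0.0022 0.2039] [-179.9   -30.09    4.11] q [ -2. -36. -29.  68.   3. 175.]
6940 39.131520504005266 ((-0.8398361206054688, 0.1424732208251953), (50.706085205078125, 109.51104736328125), 89.98806762695312)
[[53.900001525878906, -25.0], [51.20000076293945, 25.299999237060547], [-36.5, 24.299999237060547], [-54.900001525878906, 4.699999809265137], [-54.5, -24.5]]
fence 1 567 [29.71645518 44.84449183]
fence -1 575 [29.62764064 44.75367488]
```

```bash
python3 -m jog '[{"rotation":[0,0,0],"translation":[12,0.9,-21],"grip":85},{"rotation":[0,0,0],"translation":[24,1.8,-42],"grip":85},{"rotation":[0,0,0],"translation":[36,2.6,-63],"grip":85},{"rotation":[0,0,0],"translation":[46,3.3,-80.5],"grip":85},{"rotation":[0,0,0],"translation":[55.5,4,-97],"grip":85},{"rotation":[0,0,0],"translation":[55.5,4,-97],"grip":85},{"rotation":[0,0,0],"translation":[55.5,4,-97],"grip":70},{"rotation":[0,0,0],"translation":[55.5,4,-97],"grip":55},{"rotation":[0,0,0],"translation":[55.5,4,-97],"grip":44},{"rotation":[0,0,0],"translation":[55.5,4,-97],"grip":44},{"rotation":[0,0,0],"translation":[55.5,4,-97],"grip":44},{"rotation":[0,0,0],"translation":[55.5,4,-97],"grip":44},{"rotation":[0,0,0],"translation":[55.5,4,-97],"grip":44}]' 40
python3 -c "
from geo import *
o=readout.get_obs();print((N.T@(o['ee_pos']-O)*1e3).round(2),o['wrist_force']);goal(nest(0,0,128),tool(N))"
```

```text
time: 7.0
ee_pos: [0.5475, 0.004, 0.1076]
tcp_rot: [-179.9, -30.1, 3.9]
wrist_force: [-0.0, 0.9, -0.7]
opening: 0.0438
grasp_force: 0.0
[0.28 0.12 8.56] [-0.03940853  0.91112185 -0.66476351]
t [-59.8  -4.3 103.3] rv [-0.09  0.05  0.01] ang 0.1 | now [0.5475 0.004  0.1076] [-179.9   -30.05    3.89] q [ -1. -29. -35.  54.   3. 176.]
```

```bash
python3 - <<'E'
from h import *
p,d,W=wcloud(); p2,_=imaging.camera('side')
im=np.zeros((600,800,3),np.uint8); im[:400,:640]=p[:,:,::-1]; im[400:,:300]=cv2.resize(p2[150:250,270:420,::-1],(300,200)); cv2.imwrite('pics/w4.png',im); print(readout.get_obs()['opening'],readout.get_obs()['grasp_force'])
E
```

```text
0.04382540355573072 0.0
```

View pics/w4.png

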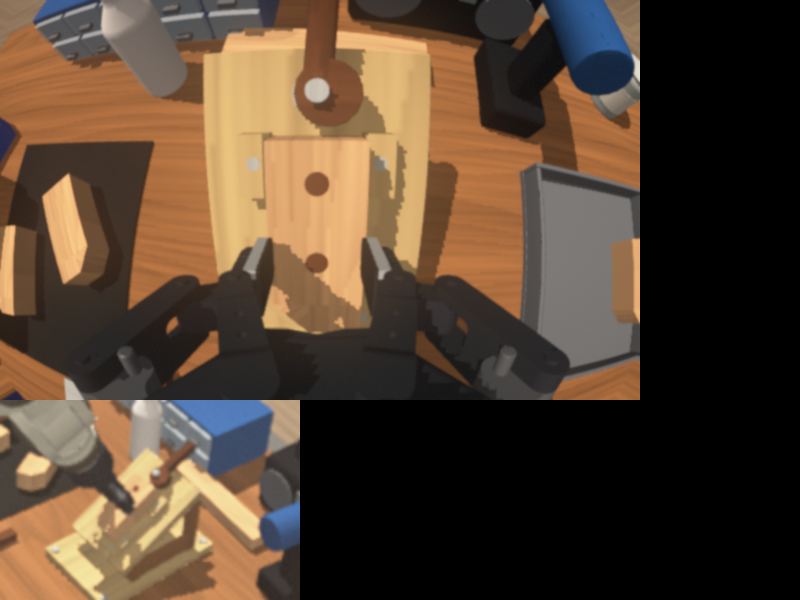

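The pads stand just beside the block at (258,255) and (375,255), but there is no force yet. I'll close further.

```bash
python3 -m jog '[{"rotation":[0,0,0],"translation":[0,0,0],"grip":30},{"rotation":[0,0,0],"translation":[0,0,0],"grip":20},{"rotation":[0,0,0],"translation":[0,0,0],"grip":20},{"rotation":[0,0,0],"translation":[0,0,0],"grip":20}]' 50
python3 - <<'E'
from h import *
o=readout.get_obs(); print(o['opening'],o['grasp_force'],o['wrist_force'])
E
```

```text
time: 7.5
ee_pos: [0.5475, 0.004, 0.1075]
tcp_rot: [-179.9, -30.0, 3.9]
wrist_force: [0.7, 0.4, 0.1]
opening: 0.0196
grasp_force: 0.0
0.019636500692979588 0.0 [0.65169507 0.38552357 0.05574416]
```

```bash
python3 - <<'E'
from geo import *
p,d,W=wcloud(); cv2.imwrite('pics/w5.png',p[:,:,::-1]); p2,_=imaging.camera('side'); Q=(W-O)@N*1e3
cv2.imwrite('pics/w5s.png',cv2.resize(p2[130:250,260:440,::-1],(800,533),interpolation=2))
for r in(200,220,240,250,260,270,280,300,320):
    print(r,[(c,*Q[r,c].round(0).astype(int)) if np.isfinite(Q[r,c]).all() else (c,) for c in range(230,410,18)])
E
```

```text
200 [(230, np.int64(14), np.int64(55), np.int64(-1)), (248, np.int64(14), np.int64(43), np.int64(-1)), (266, np.int64(25), np.int64(25), np.int64(39)), (284, np.int64(25), np.int64(16), np.int64(39)), (302, np.int64(25), np.int64(7), np.int64(39)), (320, np.int64(25), np.int64(-2), np.int64(39)), (338, np.int64(25), np.int64(-11), np.int64(38)), (356, np.int64(25), np.int64(-19), np.int64(39)), (374, np.int64(14), np.int64(-36), np.int64(0)), (392, np.int64(14), np.int64(-47), np.int64(0))]
220 [(230, np.int64(0), np.int64(56), np.int64(-2)), (248, np.int64(1), np.int64(44), np.int64(-1)), (266, np.int64(15), np.int64(25), np.int64(39)), (284, np.int64(15), np.int64(16), np.int64(39)), (302, np.int64(15), np.int64(7), np.int64(39)), (320, np.int64(15), np.int64(-2), np.int64(40)), (338, np.int64(15), np.int64(-11), np.int64(38)), (356, np.int64(15), np.int64(-20), np.int64(39)), (374, np.int64(1), np.int64(-37), np.int64(-1)), (392, np.int64(1), np.int64(-48), np.int64(-1))]
240 [(230, np.int64(-13), np.int64(57), np.int64(0)), (248, np.int64(-13), np.int64(45), np.int64(-1)), (266, 
[... 2694 characters left out ...]
int64(-32), np.int64(-12), np.int64(39)), (356, np.int64(15), np.int64(-11), np.int64(110)), (374, np.int64(15), np.int64(-17), np.int64(110)), (392, np.int64(16), np.int64(-22), np.int64(111))]
320 [(230, np.int64(-3), np.int64(31), np.int64(97)), (248, np.int64(16), np.int64(17), np.int64(120)), (266, np.int64(16), np.int64(13), np.int64(120)), (284, np.int64(6), np.int64(10), np.int64(107)), (302, np.int64(-46), np.int64(8), np.int64(40)), (320, np.int64(-47), np.int64(-2), np.int64(39)), (338, np.int64(-46), np.int64(-12), np.int64(40)), (356, np.int64(15), np.int64(-10), np.int64(119)), (374, np.int64(16), np.int64(-15), np.int64(120)), (392, np.int64(15), np.int64(-20), np.int64(120))]
```

View pics/w5s.png

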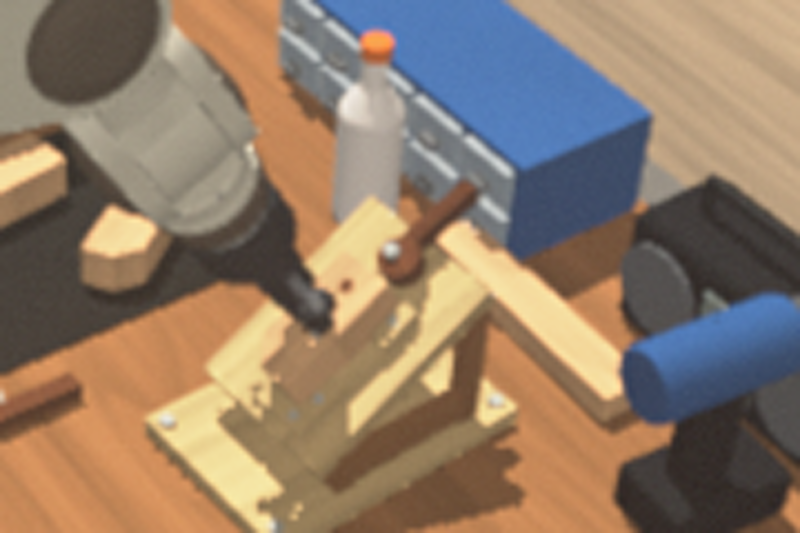

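The tips hover about 10 mm above the block top, so the real tips are roughly 40 mm behind the reported TCP. I'll check that with the side camera's depth before going lower.

```bash
python3 - <<'E'
from geo import *
p,d,W=cloud('side'); Q=(W-O)@N*1e3
m=np.zeros(d.shape,bool); m[180:215,310:350]=1; m&=(p.max(-1)<75)&(abs(Q[...,0])<40)&(abs(Q[...,1])<45)&(Q[...,2]>42)
print(m.sum(),np.percentile(Q[m],[1,10,50],axis=0).round(1).tolist())
p,d,W=wcloud(); Q=(W-O)@N*1e3
m=(p.max(-1)<110)&(abs(Q[...,0])<25)&(abs(Q[...,1])<40)&(Q[...,2]>43)&(Q[...,2]<70); print(m.sum(),np.percentile(Q[m],[1,10,50,99],axis=0).round(1).tolist())
i=imaging.camera_info('wrist'); print(np.array(i['tool_from_camera']).round(3)[:3,3]); print(readout.get_obs()['ee_pos'])
for t in('nest','finished','cam_pivot','side_fence'): 
    r=spotter.mark_of('wrist',t)[:1]; print(t,[Q[int(x['uv'][1]),int(x['uv'][0])].round(0) for x in r])
E
```

```text
212 [[-29.6, -43.1, 87.2], [-20.6, -39.6, 129.6], [-5.2, -35.2, 186.7]]
957 [[-11.8, -23.4, 44.8], [-5.6, -21.3, 51.0], [4.9, 9.6, 60.1], [9.4, 22.9, 69.7]]
[ 0.065  0.    -0.175]
[0.5474932  0.00401149 0.10746863]
nest []
finished [array([15., -1., 39.])]
cam_pivot [array([78.,  1., 31.])]
side_fence [array([41., 23., 39.])]
```

```bash
python3 -m jog '[{"rotation":[0,0,0],"translation":[0,0,0],"grip":85},{"rotation":[0,0,0],"translation":[0,0,0],"grip":85},{"rotation":[0,0,0],"translation":[0,0,0],"grip":85},{"rotation":[0,0,0],"translation":[0,0,0],"grip":85},{"rotation":[0,0,0],"translation":[0,0,0],"grip":85},{"rotation":[0,0,0],"translation":[5,0.3,-8.7],"grip":85},{"rotation":[0,0,0],"translation":[10,0.7,-17.3],"grip":85},{"rotation":[0,0,0],"translation":[15,1,-26],"grip":85},{"rotation":[0,0,0],"translation":[21,1.5,-36.4],"grip":85},{"rotation":[0,0,0],"translation":[21,1.5,-36.4],"grip":85},{"rotation":[0,0,0],"translation":[21,1.5,-36.4],"grip":60},{"rotation":[0,0,0],"translation":[21,1.5,-36.4],"grip":45},{"rotation":[0,0,0],"translation":[21,1.5,-36.4],"grip":30},{"rotation":[0,0,0],"translation":[21,1.5,-36.4],"grip":30},{"rotation":[0,0,0],"translation":[21,1.5,-36.4],"grip":30},{"rotation":[0,0,0],"translation":[21,1.5,-36.4],"grip":30}]' 50
python3 - <<'E'
from geo import *
p,d,W=wcloud(); Q=(W-O)@N*1e3; o=readout.get_obs(); print(o['opening'],o['grasp_force'],o['wrist_force'],(N.T@(o['ee_pos']-O)*1e3).round(2))
m=(p.max(-1)<110)&(abs(Q[...,0])<25)&(abs(Q[...,1])<45)&(Q[...,2]>3)&(Q[...,2]<45); print(m.sum(),np.percentile(Q[m],[1,10,50,99],axis=0).round(1).tolist())
E
```

```text
time: 9.5
ee_pos: [0.5687, 0.0055, 0.0718]
tcp_rot: [-179.9, -30.1, 3.9]
wrist_force: [-4.8, -0.6, 5.6]
opening: 0.0496
grasp_force: 52.4
0.049507057845113875 52.40077793598175 [-5.41489965  0.08756641  6.08901139] [  0.83   0.11 -33.02]
1643 [[-19.7, -38.3, 11.3], [-12.7, -35.2, 19.9], [4.2, 1.0, 39.3], [10.8, 37.5, 44.5]]
```

```bash
python3 - <<'E'
from geo import *
T=tool(R.from_euler('z',-2.6,degrees=True).as_matrix()); goal(np.array([.513,-.300,.08]),T)
E
python3 -m jog '[{"rotation":[0,0,0],"translation":[-5,-0.3,8.7],"grip":30},{"rotation":[0,0,0],"translation":[-15,-1,26],"grip":30},{"rotation":[0,0,0],"translation":[-25,-1.7,43.3],"grip":30},{"rotation":[0,0,0],"translation":[-37,-2.6,64],"grip":30},{"rotation":[0,0,0],"translation":[-50,-3.4,86.6],"grip":30},{"rotation":[0,0,0],"translation":[-60,-4,104],"grip":30},{"rotation":[0,0,0],"translation":[-60,-4,104],"grip":30}]' 50
```

```text
t [ -55.7 -305.5    8.2] rv [-0.43 30.11 -6.36] ang 30.8 | now [0.5687 0.0055 0.0718] [-179.91  -30.1     3.88] q [ -1. -25. -37.  48.   2. 176.]
time: 10.25
ee_pos: [0.5088, 0.0014, 0.1781]
tcp_rot: [-179.9, -30.3, 3.9]
wrist_force: [0.4, 0.7, -2.2]
opening: 0.0495
grasp_force: 53.7
```

```bash
python3 -m jog '[{"rotation":[0,3,-0.6],"translation":[0,-20,5],"grip":30},{"rotation":[0,7,-1.4],"translation":[0,-55,8],"grip":30},{"rotation":[0,11,-2.3],"translation":[0,-95,8],"grip":30},{"rotation":[0,15,-3.2],"translation":[0,-135,5],"grip":30},{"rotation":[0,19,-4],"translation":[2,-175,0],"grip":30},{"rotation":[-0.2,23,-4.9],"translation":[3,-215,-20],"grip":30},{"rotation":[-0.3,27,-5.7],"translation":[4,-255,-45],"grip":30},{"rotation":[-0.43,30.1,-6.36],"translation":[4.5,-290,-70],"grip":30},{"rotation":[-0.43,30.1,-6.36],"translation":[4.5,-302,-95],"grip":30},{"rotation":[-0.43,30.1,-6.36],"translation":[4.5,-302,-95],"grip":30},{"rotation":[-0.43,30.1,-6.36],"translation":[4.5,-302,-95],"grip":30}]' 50
python3 - <<'E'
from h import *
o=readout.get_obs(); p,d,W=wcloud(); T=R.from_euler('z',-2.6,degrees=True)
Q=T.inv().apply((W-o['ee_pos']).reshape(-1,3)).reshape(W.shape)*1e3
m=(Q[...,2]>66)&(Q[...,2]<80)&(abs(Q[...,0])<75)&(abs(Q[...,1])<30)&(p[...,0]>110)
print(m.sum(),Q[m].min(0).round(1),Q[m].max(0).round(1),np.median(Q[m][:,2])); print(o['ee_pos'],o['tcp_rot'])
E
```

```text
time: 11.35
ee_pos: [0.5124, -0.3001, 0.0787]
tcp_rot: [-179.9, 0.2, -2.6]
wrist_force: [0.0, 0.7, -1.0]
opening: 0.0495
grasp_force: 53.6
23638 [-21.8 -29.5  66. ] [54.6 28.7 77.2] 71.09430948738475
[ 0.51243966 -0.30007909  0.07871886] [-1.79918327e+02  1.61894874e-01 -2.62990535e+00]
```

```bash
python3 -m jog '[{"rotation":[0,0,0],"translation":[0,0,-20],"grip":30},{"rotation":[0,0,0],"translation":[0,0,-45],"grip":30},{"rotation":[0,0,0],"translation":[0,0,-70],"grip":30},{"rotation":[0,0,0],"translation":[0,0,-88],"grip":30},{"rotation":[0,0,0],"translation":[0,0,-97],"grip":30},{"rotation":[0,0,0],"translation":[0,0,-100],"grip":30},{"rotation":[0,0,0],"translation":[0,0,-102],"grip":30},{"rotation":[0,0,0],"translation":[0,0,-102],"grip":30},{"rotation":[0,0,0],"translation":[0,0,-102],"grip":30}]' 50
```

```text
time: 12.3
ee_pos: [0.5136, -0.3008, -0.0209]
tcp_rot: [180.0, -0.0, -2.6]
wrist_force: [0.5, 0.6, -2.1]
opening: 0.0495
grasp_force: 53.7
```

```bash
python3 -m jog '[{"rotation":[0,0,0],"translation":[0,0,-1],"grip":30},{"rotation":[0,0,0],"translation":[0,0,-2],"grip":30},{"rotation":[0,0,0],"translation":[0,0,-2],"grip":30}]' 50
```

```text
time: 12.6
ee_pos: [0.5129, -0.3005, -0.024]
tcp_rot: [-180.0, 0.0, -2.6]
wrist_force: [0.3, 0.5, -1.6]
opening: 0.0497
grasp_force: 53.7
```

```bash
python3 -m jog '[{"rotation":[0,0,0],"translation":[0,0,-1],"grip":30},{"rotation":[0,0,0],"translation":[0,0,-2],"grip":30},{"rotation":[0,0,0],"translation":[0,0,-2],"grip":30}]' 50
```

```text
time: 12.9
ee_pos: [0.513, -0.3005, -0.0259]
tcp_rot: [-180.0, 0.0, -2.6]
wrist_force: [-0.0, 0.3, -1.9]
opening: 0.0497
grasp_force: 53.9
```

```bash
python3 -m jog '[{"rotation":[0,0,0],"translation":[0,0,-1],"grip":30},{"rotation":[0,0,0],"translation":[0,0,-1],"grip":30}]' 50; python3 -m jog '[{"rotation":[0,0,0],"translation":[0,0,-1],"grip":30},{"rotation":[0,0,0],"translation":[0,0,-1],"grip":30}]' 50;
```

```text
time: 13.1
ee_pos: [0.5131, -0.3005, -0.0261]
tcp_rot: [180.0, 0.0, -2.6]
wrist_force: [-1.2, 2.0, 6.4]
opening: 0.0491
grasp_force: 54.5
time: 13.3
ee_pos: [0.5131, -0.3005, -0.0261]
tcp_rot: [180.0, -0.0, -2.6]
wrist_force: [-4.9, 3.0, 12.9]
opening: 0.0495
grasp_force: 55.4
```

```bash
python3 -m jog '[{"rotation":[0,0,0],"translation":[0,0,1.5],"grip":45},{"rotation":[0,0,0],"translation":[0,0,1.5],"grip":60},{"rotation":[0,0,0],"translation":[0,0,1.5],"grip":75},{"rotation":[0,0,0],"translation":[0,0,1.5],"grip":75},{"rotation":[0,0,0],"translation":[0,0,1.5],"grip":75},{"rotation":[0,0,0],"translation":[0,0,20],"grip":75},{"rotation":[0,0,0],"translation":[0,0,50],"grip":75},{"rotation":[0,0,0],"translation":[0,0,90],"grip":75},{"rotation":[0,0,8],"translation":[0,0,140],"grip":75},{"rotation":[0,0,16],"translation":[-10,20,190],"grip":75},{"rotation":[0,0,24],"translation":[-20,60,240],"grip":75},{"rotation":[0,0,32],"translation":[-30,105,260],"grip":75},{"rotation":[0,0,40],"translation":[-30,150,270],"grip":75},{"rotation":[0,0,48],"translation":[-30,195,270],"grip":75},{"rotation":[0,0,56],"translation":[-30,240,270],"grip":75},{"rotation":[0,0,64],"translation":[-30,285,270],"grip":75},{"rotation":[0,0,72],"translation":[-30,330,270],"grip":75},{"rotation":[0,0,80],"translation":[-30,370,270],"grip":75},{"rotation":[0,0,88],"translation":[-30,410,270],"grip":75},{"rotation":[0,0,95],"translation":[-30,440,270],"grip":75}]' 50
python3 - <<'E'
from geo import *
T=tool(R.from_euler('z',8.2,degrees=True).as_matrix(),True); goal(np.array([.465,.391,.12]),T)
p,d,W=cloud('scene'); p2,d2,W2=cloud('side')
for W in(W,W2):
  m=((W[...,2]>.041)&(W[...,2]<.052)&(W[...,0]>.4)&(W[...,0]<.63)&(W[...,1]>-.46)&(W[...,1]<-.23)).astype(np.uint8)
  n,L,s,c=cv2.connectedComponentsWithStats(m)
  for k in range(1,n):
    if s[k,4]>40: P=W[L==k]; print(s[k,4],np.median(P[:,2]),cv2.minAreaRect((P[:,:2]*1e3).astype(np.float32)))
E
```

```text
time: 15.3
ee_pos: [0.4827, 0.1418, 0.2421]
tcp_rot: [180.0, 0.0, 92.8]
wrist_force: [-0.1, -0.6, 0.1]
opening: 0.0749
grasp_force: 0.0
t [ -17.7  249.2 -122.1] rv [1.000e-02 3.000e-02 9.541e+01] ang 95.4 | now [0.4827 0.1418 0.2421] [1.7999e+02 3.0000e-02 9.2790e+01] q [ 16.  -0.  10. 100.  -0. 104.]
345 0.04608705110853473 ((514.9992065429688, -299.99139404296875), (50.43693161010742, 115.9078598022461), 87.6785659790039)
362 0.045947469969537025 ((503.94891357421875, -416.13128662109375), (52.02243423461914, 117.06663513183594), 89.92080688476562)
462 0.04541700256645542 ((516.4556274414062, -301.8895263671875), (52.90998840332031, 113.78422546386719), 87.85015106201172)
545 0.04576825548810248 ((505.1152648925781, -418.425048828125), (113.40584564208984, 52.32880401611328), 0.5273354053497314)
```

Finished block lies flat at (0.515,-0.300), next to the old part. Now to the blank.

```bash
python3 -m jog '[{"rotation":[0,0,8.4],"translation":[-2,30,0],"grip":80},{"rotation":[0,0,16.8],"translation":[-4,60,0],"grip":80},{"rotation":[0,0,25.2],"translation":[-6,90,0],"grip":80},{"rotation":[0,0,33.6],"translation":[-8,120,0],"grip":80},{"rotation":[0,0,42],"translation":[-10,150,-10],"grip":80},{"rotation":[0,0,50.4],"translation":[-12,180,-30],"grip":80},{"rotation":[0,0,58.8],"translation":[-14,210,-50],"grip":80},{"rotation":[0,0,67.2],"translation":[-16,235,-75],"grip":80},{"rotation":[0,0,75.6],"translation":[-18,251.5,-100],"grip":80},{"rotation":[0,0,84],"translation":[-18,251.5,-122],"grip":80},{"rotation":[0,0,92],"translation":[-18,251.5,-122],"grip":80},{"rotation":[0,0,95.4],"translation":[-18,251.5,-122],"grip":80},{"rotation":[0,0,95.4],"translation":[-18,251.5,-122],"grip":80},{"rotation":[0,0,95.4],"translation":[-18,251.5,-122],"grip":80}]' 50
python3 - <<'E'
from geo import *
p,d,W=wcloud(); o=readout.get_obs()
m=((W[...,2]>.036)&(W[...,2]<.05)&(W[...,0]>.36)&(W[...,0]<.62)&(W[...,1]>.32)&(W[...,1]<.48)&(p[...,0]>90)).astype(np.uint8)
n,L,s,c=cv2.connectedComponentsWithStats(m)
for k in range(1,n):
    if s[k,4]>300:
        P=W[L==k]; u=(P[:,:2]*1e3).astype(np.float32); print(s[k,4],np.median(P[:,2]),cv2.minAreaRect(u)); print(cv2.approxPolyDP(cv2.convexHull(u),4,True)[:,0].round(0).tolist())
T=tool(R.from_euler('z',8.2,degrees=True).as_matrix(),True); goal(np.array([.465,.391,-.030]),T)
E
```

```text
time: 16.8
ee_pos: [0.4653, 0.3906, 0.1202]
tcp_rot: [-180.0, 0.0, -172.4]
wrist_force: [0.3, -0.1, -0.2]
opening: 0.0798
grasp_force: 0.0
6958 0.04176654577218014 ((465.3116149902344, 391.08905029296875), (110.0992660522461, 50.31731414794922), 8.160046577453613)
[[523.0, 376.0], [514.0, 423.0], [427.0, 411.0], [411.0, 388.0], [414.0, 359.0]]
t [  -0.3    0.4 -150.3] rv [-0.01  0.05  0.57] ang 0.6 | now [0.4653 0.3906 0.1203] [ 1.8000e+02  5.0000e-02 -1.7237e+02] q [40. 12.  9. 87. -0. 32.]
```

```bash
python3 -m jog '[{"rotation":[0,0,0.5],"translation":[0,0.4,-35],"grip":80},{"rotation":[0,0,0.5],"translation":[0,0.4,-75],"grip":80},{"rotation":[0,0,0.5],"translation":[0,0.4,-115],"grip":80},{"rotation":[0,0,0.5],"translation":[0,0.4,-138],"grip":80},{"rotation":[0,0,0.5],"translation":[0,0.4,-150],"grip":80},{"rotation":[0,0,0.5],"translation":[0,0.4,-150],"grip":80},{"rotation":[0,0,0.5],"translation":[0,0.4,-150],"grip":60},{"rotation":[0,0,0.5],"translation":[0,0.4,-150],"grip":45},{"rotation":[0,0,0.5],"translation":[0,0.4,-150],"grip":30},{"rotation":[0,0,0.5],"translation":[0,0.4,-150],"grip":30},{"rotation":[0,0,0.5],"translation":[0,0.4,-150],"grip":30}]' 50
python3 - <<'E'
from h import *
o=readout.get_obs(); print(o['ee_pos'],o['tcp_rot'],o['opening'],o['grasp_force'],o['wrist_force'])
E
```

```text
time: 17.95
ee_pos: [0.466, 0.3923, -0.0278]
tcp_rot: [179.9, 0.2, -171.7]
wrist_force: [0.4, 0.2, 5.2]
opening: 0.0496
grasp_force: 53.1
[ 0.46604463  0.39225514 -0.02783185] [ 179.90707009    0.20130571 -171.71190727] 0.04961099668552064 53.09333682060242 [0.44525319 0.19539523 5.22939988]
```

```bash
python3 -m jog '[{"rotation":[0,0,0],"translation":[0,0,15],"grip":30},{"rotation":[0,0,0],"translation":[0,0,45],"grip":30},{"rotation":[0,0,0],"translation":[0,0,90],"grip":30},{"rotation":[0,0,0],"translation":[0,-5,140],"grip":30},{"rotation":[0,0,0],"translation":[0,-20,190],"grip":30},{"rotation":[0,0,0],"translation":[0,-30,220],"grip":30},{"rotation":[0,0,0],"translation":[0,-30,220],"grip":30},{"rotation":[0,0,0],"translation":[0,-30,220],"grip":30}]' 50
python3 - <<'E'
from geo import *
print(nest(2.4,0,45)); goal(nest(2.4,0,45),tool(N,True)); print(readout.get_obs()['grasp_force'])
E
```

```text
time: 18.75
ee_pos: [0.4653, 0.3615, 0.1915]
tcp_rot: [179.9, 0.2, -171.7]
wrist_force: [0.2, 0.2, -1.9]
opening: 0.0498
grasp_force: 52.4
[0.53112697 0.00279324 0.14017114]
t [  65.8 -358.8  -51.3] rv [  3.11 -29.69  -4.24] ang 30.2 | now [0.4653 0.3615 0.1915] [ 1.7993e+02  1.5000e-01 -1.7173e+02] q [38. 10. 15. 95. -0. 30.]
52.37455487251282
```

```bash
python3 -m jog '[{"rotation":[0.4,-3.7,-0.5],"translation":[0,-30,15],"grip":30},{"rotation":[0.8,-7.4,-1],"translation":[0,-70,30],"grip":30},{"rotation":[1.2,-11.1,-1.6],"translation":[0,-110,40],"grip":30},{"rotation":[1.55,-14.8,-2.1],"translation":[10,-150,40],"grip":30},{"rotation":[1.9,-18.5,-2.6],"translation":[20,-195,40],"grip":30},{"rotation":[2.3,-22.2,-3.2],"translation":[30,-240,40],"grip":30},{"rotation":[2.7,-26,-3.7],"translation":[35,-285,40],"grip":30},{"rotation":[3.11,-29.69,-4.24],"translation":[40,-330,30],"grip":30},{"rotation":[3.11,-29.69,-4.24],"translation":[45,-350,5],"grip":30},{"rotation":[3.11,-29.69,-4.24],"translation":[56,-358.5,-25],"grip":30},{"rotation":[3.11,-29.69,-4.24],"translation":[66,-359,-51],"grip":30},{"rotation":[3.11,-29.69,-4.24],"translation":[66,-359,-51],"grip":30},{"rotation":[3.11,-29.69,-4.24],"translation":[66,-359,-51],"grip":30},{"rotation":[3.11,-29.69,-4.24],"translation":[66,-359,-51],"grip":30}]' 50
python3 - <<'E'
from geo import *
o=readout.get_obs(); p,d,W=wcloud(); Q=(W-O)@N*1e3; t=(N.T@(o['ee_pos']-O)*1e3); print('tcp',t.round(2),o['tcp_rot'].round(2))
np.savez('w6.npz',p=p,Q=Q)
m=(abs(Q[...,2]-(t[2]+70.5))<3)&(abs(Q[...,0])<75)&(abs(Q[...,1])<35)&(p[...,0]>110); nl,L,s,_=cv2.connectedComponentsWithStats(m.astype(np.uint8)); P=Q[L==1+s[1:,4].argmax()]
print(len(P),P.min(0).round(1),P.max(0).round(1),np.median(P[:,2]).round(1)); u=P[:,:2].astype(np.float32)
print(cv2.approxPolyDP(cv2.convexHull(u),4,True)[:,0].round(1).tolist()); A=np.c_[u,np.ones(len(u))]; print('plane slope deg',np.degrees(np.linalg.lstsq(A,P[:,2],rcond=None)[0][:2]).round(2))
goal(nest(2.4,0,45),tool(N,True))
for i,c in((0,'x'),):
  for ylo in(-20,-10,10,15):
    k=P[abs(P[:,1]-ylo)<3]; print(ylo,k[:,0].min().round(1),k[:,0].max().round(1))
E
```

```text
time: 20.15
ee_pos: [0.5312, 0.0029, 0.1405]
tcp_rot: [-179.9, 30.0, -176.0]
wrist_force: [0.2, 0.3, -1.6]
opening: 0.0493
grasp_force: 52.4
tcp [ 2.64  0.06 45.22] [-179.91   29.95 -175.97]
21617 [-53.6 -30.9 112.7] [ 21.6  25.1 118.7] 115.9
[[20.299999237060547, 23.5], [-34.400001525878906, 24.200000762939453], [-53.29999923706055, 4.800000190734863], [-53.20000076293945, -25.100000381469727], [-10.0, -30.899999618530273], [21.0, -24.299999237060547]]
plane slope deg [-0.19 -0.19]
t [-0.3 -0.1 -0.7] rv [ 0.08 -0.   -0.04] ang 0.1 | now [0.5314 0.0029 0.1408] [-179.91   29.99 -175.97] q [ -1. -31. -33.  59.   3.  -5.]
-20 -53.6 19.5
-10 -53.5 20.1
10 -51.0 19.8
15 -46.0 19.4
```

```bash
python3 -m jog '[{"rotation":[0,0,0],"translation":[7.5,0.5,-13],"grip":30},{"rotation":[0,0,0],"translation":[15,1,-26],"grip":30},{"rotation":[0,0,0],"translation":[22.5,1.5,-39],"grip":30},{"rotation":[0,0,0],"translation":[30,2,-52],"grip":30},{"rotation":[0,0,0],"translation":[32,2.1,-55.4],"grip":30},{"rotation":[0,0,0],"translation":[34,2.3,-58.9],"grip":30},{"rotation":[0,0,0],"translation":[35,2.4,-60.6],"grip":30},{"rotation":[0,0,0],"translation":[35,2.4,-60.6],"grip":30}]' 50
python3 -c "
from geo import *
o=readout.get_obs();print((N.T@(o['ee_pos']-O)*1e3).round(2),(N.T@o['wrist_force']).round(1))"
```

```text
time: 21.0
ee_pos: [0.5662, 0.0049, 0.0791]
tcp_rot: [-179.9, 29.9, -176.0]
wrist_force: [0.0, -0.2, -0.7]
opening: 0.0494
grasp_force: 52.5
[  2.28  -0.33 -25.42] [-0.3 -0.2 -0.6]
```

```bash
python3 -m jog '[{"rotation":[0,0,0],"translation":[0.5,0,-0.9],"grip":30},{"rotation":[0,0,0],"translation":[1,0.05,-1.7],"grip":30},{"rotation":[0,0,0],"translation":[1.5,0.1,-2.6],"grip":30},{"rotation":[0,0,0],"translation":[1.5,0.1,-2.6],"grip":30}]' 50
python3 -c "
from geo import *
o=readout.get_obs();print((N.T@(o['ee_pos']-O)*1e3).round(2),(N.T@o['wrist_force']).round(1))"
```

```text
time: 21.4
ee_pos: [0.5675, 0.0049, 0.0758]
tcp_rot: [-179.9, 29.9, -176.0]
wrist_force: [-0.1, -0.7, -1.5]
opening: 0.0494
grasp_force: 52.5
[  1.76  -0.41 -28.92] [-0.9 -0.7 -1.3]
```

```bash
python3 -m jog '[{"rotation":[0,0,0],"translation":[0.6,0,-0.9],"grip":30},{"rotation":[0,0,0],"translation":[1.1,0.1,-1.7],"grip":30},{"rotation":[0,0,0],"translation":[1.1,0.1,-1.7],"grip":30}]' 50
python3 -c "
from geo import *
o=readout.get_obs();print((N.T@(o['ee_pos']-O)*1e3).round(2),(N.T@o['wrist_force']).round(1))"
python3 -m jog '[{"rotation":[0,0,0],"translation":[0.6,0,-0.9],"grip":30},{"rotation":[0,0,0],"translation":[0.6,0,-0.9],"grip":30},{"rotation":[0,0,0],"translation":[0.6,0,-0.9],"grip":30}]' 50
python3 -c "
from geo import *
o=readout.get_obs();print((N.T@(o['ee_pos']-O)*1e3).round(2),(N.T@o['wrist_force']).round(1))"
```

```text
time: 21.7
ee_pos: [0.5686, 0.005, 0.074]
tcp_rot: [-179.9, 29.9, -176.0]
wrist_force: [0.3, 0.3, -1.3]
opening: 0.0494
grasp_force: 52.5
[  1.8   -0.37 -31.07] [-0.4  0.3 -1.3]
time: 22.0
ee_pos: [0.5691, 0.005, 0.0737]
tcp_rot: [-179.9, 29.9, -176.0]
wrist_force: [-6.0, -0.8, 3.5]
opening: 0.0491
grasp_force: 53.3
[  2.09  -0.42 -31.57] [-3.5 -0.4  6.1]
```

```bash
python3 -m jog '[{"rotation":[0,0,0],"translation":[-0.9,0,0.2],"grip":30},{"rotation":[0,0,0],"translation":[-1.2,0,0.2],"grip":30},{"rotation":[0,0,0],"translation":[-1.2,0,0.2],"grip":55},{"rotation":[0,0,0],"translation":[-1.2,0,0.2],"grip":70},{"rotation":[0,0,0],"translation":[-1.2,0,0.2],"grip":80},{"rotation":[0,0,0],"translation":[-1.2,0,0.2],"grip":80},{"rotation":[0,0,0],"translation":[-1.2,0,0.2],"grip":80},{"rotation":[0,0,0],"translation":[-11,-0.7,17.5],"grip":80},{"rotation":[0,0,0],"translation":[-26,-1.7,43.5],"grip":80},{"rotation":[0,0,0],"translation":[-46,-3,78],"grip":80},{"rotation":[0,0,0],"translation":[-62,-4.2,106],"grip":80},{"rotation":[0,0,0],"translation":[-62,-4.2,106],"grip":80},{"rotation":[0,0,0],"translation":[-62,-4.2,106],"grip":80}]' 50
python3 - <<'E'
from geo import *
o=readout.get_obs(); p,d,W=wcloud(); Q=(W-O)@N*1e3; t=(N.T@(o['ee_pos']-O)*1e3); print('tcp',t.round(2),o['tcp_rot'].round(2))
cv2.imwrite('pics/w7.png',p[:,:,::-1])
m=(abs(Q[...,2]-39.5)<3)&(abs(Q[...,0])<75)&(abs(Q[...,1])<35); P=Q[m]
u=P[:,:2].astype(np.float32); print(len(P),np.median(P[:,2]).round(1),cv2.minAreaRect(u)); print(cv2.approxPolyDP(cv2.convexHull(u),4,True)[:,0].round(1).tolist()); A=np.c_[u,np.ones(len(u))]; print('slope deg',np.degrees(np.linalg.lstsq(A,P[:,2],rcond=None)[0][:2]).round(2))
m=(abs(Q[...,2]-25.5)<3)&(Q[...,0]>58)&(Q[...,0]<175)&(abs(Q[...,1])<80); P=Q[m]; print('lever',len(P)); 
if len(P): print(cv2.approxPolyDP(cv2.convexHull(P[:,:2].astype(np.float32)),4,True)[:,0].round(1).tolist())
E
```

```text
time: 23.3
ee_pos: [0.5075, 0.0007, 0.18]
tcp_rot: [-179.9, 30.0, -176.0]
wrist_force: [0.2, 1.2, -0.3]
opening: 0.0801
grasp_force: 0.0
tcp [ 1.82 -0.43 91.33] [-179.9    29.98 -176.02]
8499 38.9 ((-0.9020309448242188, -0.5376453399658203), (110.88968658447266, 50.54685974121094), 0.4374508857727051)
[[53.900001525878906, 22.799999237060547], [-36.20000076293945, 24.100000381469727], [-56.099998474121094, 4.0], [-55.599998474121094, -24.600000381469727], [54.099998474121094, -25.399999618530273]]
slope deg [-0.07 -0.03]
lever 1378
[[134.8000030517578, 1.5], [77.30000305175781, 12.199999809265137], [61.79999923706055, 1.2999999523162842], [62.5, -15.399999618530273], [82.0999984741211, -23.100000381469727], [134.39999389648438, -11.399999618530273]]
```

The blank is home, with the same outline as the finished block had. Now I'll shut the fingers and hover beside the lever.

```bash
python3 - <<'E'
from geo import *
goal(nest(137,32,50),tool(N,True)); print(nest(137,32,50))
E
```

```text
t [135.5  41.8  33.2] rv [ 0.08 -0.13  0.02] ang 0.2 | now [0.5072 0.0008 0.1786] [-179.92   29.86 -176.02] q [ -2. -34. -30.  64.   3.  -5.]
[0.64271868 0.04257484 0.21180127]
```

```bash
python3 -m jog '[{"rotation":[0,0,0],"translation":[30,9,15],"grip":0},{"rotation":[0,0,0],"translation":[65,19,25],"grip":0},{"rotation":[0,0,0],"translation":[100,31,33],"grip":0},{"rotation":[0,0,0],"translation":[135.5,42,33],"grip":0},{"rotation":[0,0,0],"translation":[135.5,42,33],"grip":0},{"rotation":[0,0,0],"translation":[135.5,42,33],"grip":0},{"rotation":[0,0,0],"translation":[135.5,42,33],"grip":0},{"rotation":[0,0,0],"translation":[135.5,42,33],"grip":0}]' 30
python3 - <<'E'
from geo import *
p,d,W=wcloud(); o=readout.get_obs(); Q=(W-O)@N*1e3; t=(N.T@(o['ee_pos']-O)*1e3); print('tcp',t.round(2),o['opening'],o['q'].round(0))
D=Q-t; m=(abs(D[...,0])<25)&(abs(D[...,1])<25)&(D[...,2]<80)&(D[...,2]>10); P=D[m]; print(m.sum(),np.percentile(P,[1,5,50,95,99],axis=0).round(1).tolist())
m&=D[...,2]<55; P=D[m]; print(m.sum(),np.percentile(P,[1,5,50,95,99],axis=0).round(1).tolist())
m=(abs(Q[...,2]-25.5)<3)&(Q[...,0]>58)&(Q[...,0]<175)&(abs(Q[...,1])<80); P=Q[m]; print('lever',len(P)); 
if len(P): print(cv2.approxPolyDP(cv2.convexHull(P[:,:2].astype(np.float32)),4,True)[:,0].round(1).tolist())
cv2.imwrite('pics/w8.png',p[:,:,::-1])
E
```

```text
time: 24.15
ee_pos: [0.6421, 0.0425, 0.2122]
tcp_rot: [-179.9, 29.9, -176.0]
wrist_force: [0.3, 0.5, 0.1]
opening: 0.0001
grasp_force: 0.0
tcp [136.88  31.97  50.92] -0.00016787479807053708 [  4. -14. -13.  61.  -0.  -0.]
3242 [[-16.0, -20.5, 38.8], [-15.2, -13.3, 41.9], [-12.9, -0.0, 68.7], [2.3, 13.3, 79.4], [7.3, 20.4, 79.8]]
849 [[-13.9, -13.4, 37.5], [-13.7, -12.2, 39.1], [-12.8, -0.0, 47.5], [-8.9, 11.8, 54.3], [-8.7, 13.0, 54.9]]
lever 3874
[[155.89999389648438, 1.899999976158142], [77.80000305175781, 11.899999618530273], [64.0, 5.5], [60.29999923706055, -8.800000190734863], [68.30000305175781, -21.0], [78.9000015258789, -23.799999237060547], [155.10000610351562, -12.600000381469727]]
```

View pics/w8.png

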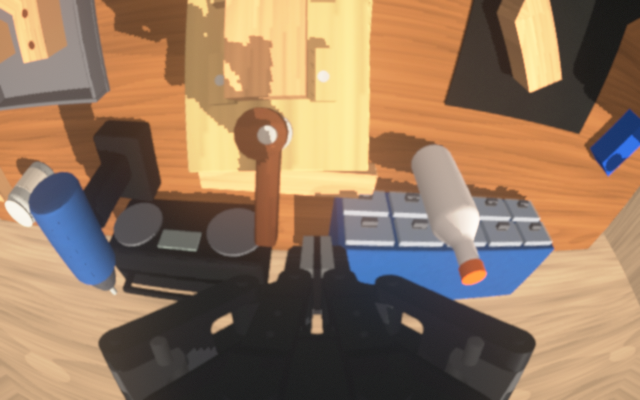

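Fingers shut at (317,270); lever bar at (268,200) is to their left, i.e. on nest −y. Nothing stands in the way. I'll print the push path.

```bash
python3 -m jog '[{"rotation":[0,0,0],"translation":[8,0.6,-14],"grip":0},{"rotation":[0,0,0],"translation":[18,1.3,-31],"grip":0},{"rotation":[0,0,0],"translation":[28,2,-49],"grip":0},{"rotation":[0,0,0],"translation":[38.5,2.7,-67],"grip":0},{"rotation":[0,0,0],"translation":[38.5,2.7,-67],"grip":0},{"rotation":[0,0,0],"translation":[38.5,2.7,-67],"grip":0}]' 30
python3 - <<'E'
from geo import *
o=readout.get_obs(); t=(N.T@(o['ee_pos']-O)*1e3); print(t.round(1),o['wrist_force'])
for th in np.r_[0.07,.15:1.6:.142,1.57]:
    s=8+13*np.cos(th)+11*np.sin(th); c=np.array([79.2,0])+58*np.array([np.cos(th),-np.sin(th)])+s*np.array([np.sin(th),np.cos(th)])
    print(th.round(2),c.round(1),(N@np.array([c[0]-t[0],c[1]-t[1],-26.5-t[2]])).round(1))
E
```

```text
time: 24.8
ee_pos: [0.6808, 0.0453, 0.1458]
tcp_rot: [-179.9, 29.9, -176.0]
wrist_force: [0.2, 0.3, 0.5]
opening: -0.0002
grasp_force: 0.0
[137.   32.1 -26.2] [0.19730795 0.26029011 0.47036398]
0.07 [138.6  17.6] [  2.5 -14.3   0.5]
0.15 [139.9  13.6] [  3.9 -18.3   1.2]
0.29 [141.5   5.9] [  5.8 -25.8   2. ]
0.43 [142.1  -2.2] [  6.9 -33.9   2.3]
0.58 [141.4 -10.7] [  6.9 -42.4   2. ]
0.72 [139.3 -19.3] [  5.7 -51.1   0.9]
0.86 [135.8 -27.8] [  3.3 -59.8  -0.8]
1.0 [130.9 -35.8] [ -0.5 -68.1  -3.3]
1.14 [124.5 -43.1] [ -5.5 -75.8  -6.5]
1.29 [116.8 -49.4] [-11.7 -82.5 -10.3]
1.43 [108.  -54.5] [-19.  -88.1 -14.8]
1.57 [ 98.3 -58. ] [-27.1 -92.2 -19.6]
1.57 [ 98.3 -58. ] [-27.1 -92.2 -19.6]
```

```bash
python3 -m jog '[{"rotation":[0,0,0],"translation":[2,-10,0.5],"grip":0},{"rotation":[0,0,0],"translation":[4,-18,1],"grip":0},{"rotation":[0,0,0],"translation":[6,-26,2],"grip":0},{"rotation":[0,0,0],"translation":[7,-34,2.3],"grip":0},{"rotation":[0,0,0],"translation":[7,-42.4,2],"grip":0},{"rotation":[0,0,0],"translation":[5.7,-51,0.9],"grip":0},{"rotation":[0,0,0],"translation":[3.3,-60,-0.8],"grip":0},{"rotation":[0,0,0],"translation":[-0.5,-68,-3.3],"grip":0},{"rotation":[0,0,0],"translation":[-5.5,-76,-6.5],"grip":0},{"rotation":[0,0,0],"translation":[-11.7,-82.5,-10.3],"grip":0},{"rotation":[0,0,0],"translation":[-19,-88,-14.8],"grip":0},{"rotation":[0,0,0],"translation":[-19,-88,-14.8],"grip":0}]' 30
python3 -c "
from geo import *
o=readout.get_obs();print((N.T@(o['ee_pos']-O)*1e3).round(2),(N.T@o['wrist_force']).round(1))"
python3 -m jog '[{"rotation":[0,0,0],"translation":[-4,-2,-2.4],"grip":0},{"rotation":[0,0,0],"translation":[-8,-4,-4.8],"grip":0},{"rotation":[0,0,0],"translation":[-8,-4,-4.8],"grip":0},{"rotation":[0,0,0],"translation":[-8,-4,-4.8],"grip":0}]'
python3 -c "
from geo import *
o=readout.get_obs();print((N.T@(o['ee_pos']-O)*1e3).round(2),(N.T@o['wrist_force']).round(1))"
```

```text
time: 26.0
ee_pos: [0.661, -0.0435, 0.1296]
tcp_rot: [-179.9, 29.8, -176.1]
wrist_force: [-0.1, 0.1, 1.0]
opening: 0.0002
grasp_force: 0.0
[106.52 -55.14 -27.34] [0.4 0.1 1. ]
time: 26.4
ee_pos: [0.6548, -0.0462, 0.1265]
tcp_rot: [-179.9, 30.0, -176.0]
wrist_force: [3.5, 1.6, 2.0]
opening: 0.0
grasp_force: 2.3
[ 99.5  -57.4  -26.82] [ 4.1  1.4 -0.1]
```

```bash
for i in 1 2; do python3 -m jog '[{"rotation":[0,0,0],"translation":[-0.9,0,-0.5],"grip":0},{"rotation":[0,0,0],"translation":[-1.3,0,-0.8],"grip":0},{"rotation":[0,0,0],"translation":[-1.3,0,-0.8],"grip":0},{"rotation":[0,0,0],"translation":[-1.3,0,-0.8],"grip":0}]'
python3 -c "
from geo import *
o=readout.get_obs();print((N.T@(o['ee_pos']-O)*1e3).round(2),(N.T@o['wrist_force']).round(1))"; done
```

```text
time: 26.8
ee_pos: [0.6547, -0.0462, 0.1267]
tcp_rot: [-179.9, 30.1, -176.0]
wrist_force: [12.5, 1.7, 0.6]
opening: 0.0005
grasp_force: 5.1
[ 99.47 -57.38 -26.62] [11.2  0.9 -5.7]
time: 27.2
ee_pos: [0.6545, -0.0462, 0.1268]
tcp_rot: [-179.9, 30.3, -175.9]
wrist_force: [18.9, 2.6, -0.5]
opening: -0.0002
grasp_force: 8.0
[ 99.41 -57.38 -26.45] [16.3  1.3 -9.9]
```

```bash
python3 -m jog '[{"rotation":[0,0,0],"translation":[4,0,2.3],"grip":0},{"rotation":[0,0,0],"translation":[7.5,0.5,4.4],"grip":0},{"rotation":[0,0,0],"translation":[7.5,0.5,4.4],"grip":0},{"rotation":[0,0,0],"translation":[-3,-0.2,22],"grip":0},{"rotation":[0,0,0],"translation":[-20,-1.4,52],"grip":0},{"rotation":[0,0,0],"translation":[-40,-2.7,86],"grip":0},{"rotation":[0,0,0],"translation":[-60,-4,121],"grip":0},{"rotation":[0,0,0],"translation":[-60,-4,121],"grip":0},{"rotation":[0,0,0],"translation":[-60,-4,121],"grip":0}]'
python3 - <<'E'
from geo import *
p,d,W=wcloud(); Q=(W-O)@N*1e3; print(readout.get_obs()['time'])
m=(abs(Q[...,2]-39.5)<3)&(abs(Q[...,0])<75)&(abs(Q[...,1])<35); P=Q[m]; u=P[:,:2].astype(np.float32)
print(len(P),np.median(P[:,2]).round(1),cv2.minAreaRect(u)); print(cv2.approxPolyDP(cv2.convexHull(u),4,True)[:,0].round(1).tolist()); print('slope',np.degrees(np.linalg.lstsq(np.c_[u,np.ones(len(u))],P[:,2],rcond=None)[0][:2]).round(2))
m=(abs(Q[...,2]-25.5)<3)&(Q[...,0]>56)&(Q[...,0]<175)&(abs(Q[...,1])<90)&(p[...,2]<110); P=Q[m]; print('lever',len(P),cv2.approxPolyDP(cv2.convexHull(P[:,:2].astype(np.float32)),3,True)[:,0].round(1).tolist())
b=P[(P[:,1]<-30)]; a=np.polyfit(b[:,1],b[:,0],1); print('bar x=',a, 'angle off',np.degrees(np.arctan(a[0])))
p2,_=imaging.camera('side'); p3,_=imaging.camera('scene'); im=np.zeros((600,800,3),np.uint8); im[:300,:480]=cv2.resize(p[:,:,::-1],(480,300)); im[300:,:480]=cv2.resize(p2[:,:,::-1],(480,300)); im[300:,480:]=cv2.resize(p3[180:320,130:280,::-1],(320,300)); cv2.imwrite('pics/w9.png',im)
E
```

```text
time: 28.1
ee_pos: [0.5916, -0.0507, 0.246]
tcp_rot: [-179.9, 30.0, -176.0]
wrist_force: [-0.3, -0.9, -1.2]
opening: 0.0
grasp_force: 0.0
28.15
7754 39.1 ((-1.3073387145996094, -0.19185638427734375), (110.04155731201172, 51.113014221191406), 0.10159523040056229)
[[53.5, 23.899999618530273], [-36.70000076293945, 24.299999237060547], [-55.70000076293945, 4.300000190734863], [-55.900001525878906, -25.5], [53.29999923706055, -25.100000381469727]]
slope [-0.05 -0.01]
lever 2303 [[75.0999984741211, 17.0], [57.0, 8.800000190734863], [56.599998474121094, -6.900000095367432], [70.9000015258789, -77.9000015258789], [84.80000305175781, -79.0], [89.69999694824219, 2.5999999046325684]]
bar x= [-1.31136604e-02  7.70924323e+01] angle off -0.7513143268276942
```

View pics/w9.png

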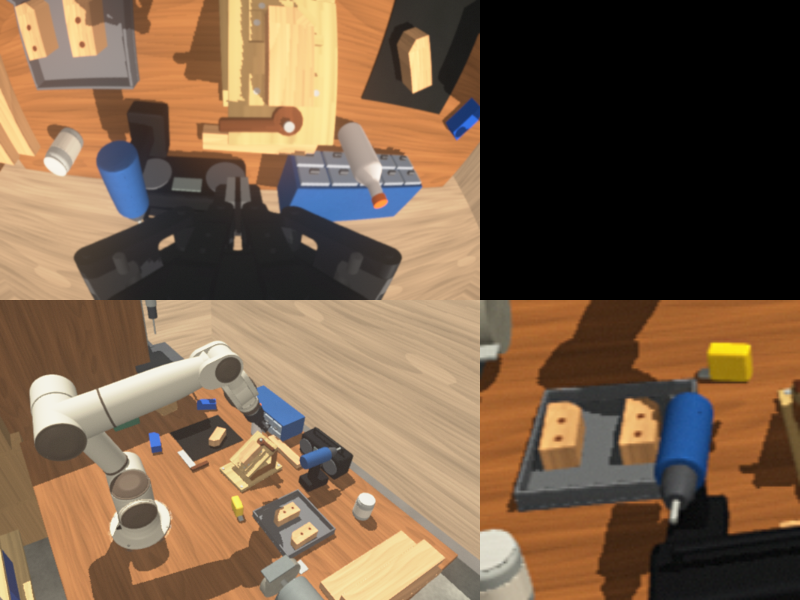

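The lever points to nest −y at its stop, the blank is home and flat, both finished blocks lie in the tray, and the other things stand where they were. Handing in.

```bash
python3 -c "
from workcell import bot; print(bot.job_done())"
```

```text
the job is handed in; nothing more can be done
None
```

The job is handed in at about 28 s: the drilled block lies flat in the tray beside the old one, and the matching blank sits flat and home in the jig with the cam lever locked at its stop.

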